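# Unclamp a crimp-specimen plate and show its label to the document camera

### The arm

A 7-joint arm with a two-finger parallel gripper is mounted at the origin on the work surface. World frame = base frame: x ahead of the robot, y to its left, z up, the work surface at z = 0. Lengths are in mm, angles in rad, forces in N, time in s.
With the tool pointing down it reaches from about 400 to 875 mm from the base axis. Payload 4.4 kg.
Tool frame: the origin (TCP) lies at the very end of the fingers, on their centre line; the grasp point (between the pads) lies 19 mm behind it; y points along the fingers, x is the direction in which the jaws open and shut, and the axes are right-handed (so a half turn about y gives the same grasp; the last joint's range is limited). The gripper opens to 85 mm and grips with 20 to 120 N. Pads are 22 mm wide; open, the fingers measure 114 mm over their backs; the gripper's body (76 mm by 85 mm) begins 54 mm behind the grasp point. The pads swing forward as they close: fully open they stand 13 mm farther back than shut.
Start: joints at [-1.289, 0.628, 0.038, 1.517, -0.027, 0.996, -0.02], TCP at [221.517, 611.104, 231.313] pointing down, gripper open.
Joint ranges: [-3.06, 3.06], [-0.37, 2.12], [-1.25, 1.32], [0.18, 2.47], [-1.1, 4.24], [0.23, 1.98], [-2.94, 2.94]. Speed limits (rad/s): [2.57, 2.57, 3.14, 3.14, 3.14, 3.14, 3.14].

### API

Orientations are given as [roll, pitch, yaw] about the fixed x, y, z axes, in that order (R = Rz(yaw) Ry(pitch) Rx(roll)).
In Python, from cell import readout, eyes, finish_job gives the robot as it stands. The module is installed in compiled form; this text tells all that it offers.
- The arm moves only by the tool apply_moves, never from a script. Its argument "commands" is a list that holds one entry, the list of rows, each a list of 6 numbers: the shift along the tool's x, y, z in units of 0.04 m (1.0 is 0.04 m), then the turn, a rotation vector about the tool's x, y, z in units of 5 degrees (1.0 is 5 degrees). A call has 1 to 8 rows; each row shifts and turns the pose as measured when the row begins, along the tool's axes as they then stand; what a row does not reach is not made up. A row lasts 1/12 s, in which the tool goes at most 41.7 mm and 7.16 degrees, less where a joint would pass 70% of its speed; a pose out of reach is approached as far as the arm can. A call with a number of a shift or a turn outside -1 to 1 is refused whole. A call with a gripper value outside its range is refused whole. "claw" is the finger opening in mm, from 0 to 85.4, set as the call begins (left out, the last holds). The fingers move at their own pace and stop on an object; the grip force is fixed at half the most. Time passes only in rows, so rows that do not move let the fingers close. It gives the time, the measured TCP pose, the force and the opening at its end, in the units of the state.
- readout.read_state(): the state, without advancing time (a new reading comes with each control period).
- eyes.get_image(name): name is "scene" or "side" or "wrist"; returns a dict with "image" (400x640x3 uint8, red, green, blue), "mtx" (3x3 intrinsics, pixels), "k1" (the pictures are not rectified: a ray, as slopes to the right and down, at radius r is drawn at 1 + k1 r^2 times it, then the intrinsics apply), "rvec" (rotation vector, rad) and "tvec" (3), from world to camera coordinates, as OpenCV has them. Camera axes: x right, y down, z forward; pixel columns grow to the right and rows downward; lengths in mm; the calibration is good to about 2 mm. A picture is of the moment at which its call begins. There is no depth.
- finish_job(): hands the job in, once; it reports no verdict.
The state is a dict: "clock": time; "qpos": joint angles; "qd": joint speeds; "tau": joint torques, N m; "eef_pos": TCP position; "tool_rot": TCP orientation; "force": force on the tool from outside, world axes, zero at the start; "torque": the same for the moment, N m; "width": finger opening in mm.
Only numpy, scipy, OpenCV 4.12 (cv2) and the standard library are available. Lean on these libraries where they do the work, as an engineer would, in place of code of your own. Each camera call takes 0.05 s, during which the arm holds its last target. There are 200 camera calls.

### The job

Loosen the clamp of the grooved rail by turning its black knob a quarter turn counter-clockwise, take out the clear specimen plate that stood in the clamp (leave the other plate in the open groove), and find its frosted label end by the small corner notch: with the notch at the top right, the label faces you. Hold that plate level, label up, about 100 mm above the middle of the document camera's stage, with the notched long edge away from the camera post so that the label reads upright on the screen. Finish while still holding it there in the gripper, and leave the other things on the table where they are.

Things in the scene. Friction and masses are not known exactly. Their poses are not given: they have to be found in the camera images.
- rail: fixed aluminium rail, 300 x 56 mm, top 14 mm above the table; origin on the table under the clamp place, x along the rail, from -145 (knob end) to 155. Along x: knob axis -105, sliding jaw -44 to -30 (clamped), plate 0, fixed stop 30 to 44, open groove 110, end stop 142. Jaw, stops and groove walls (within 12 mm of the middle, beside the plates) reach 24 mm above the table
- clamp_place (a point): where the clamped plate's centre stands, 40 mm above the table; axes of the rail. The jaw presses on the plate's end face; the groove here is 9.5 mm wide and 10 deep, so the freed plate stays standing in it, leaning up to 8 degrees
- open_place (a point): where the other plate's centre stands, in the open groove, 110 mm along the rail's x from clamp_place; axes of the rail
- knob_grip (a point): centre of the black bar grip of the clamp's cam knob, 54 mm above the table, on its upright axis: a bar 46 long x 13 wide x 22 mm high (42 to 64 mm above the table). This point's x axis runs along the bar and turns with it
- clamp_knob (a joint): angle of the clamp knob, rad: 0 = clamped, bar in line with the rail; grows counter-clockwise seen from above to 1.6 = fully free (bar across the rail); it starts between 0 and 0.1 and stays where it is left. The eccentric under it lets the jaw back by 2.7 mm per rad; loosened from 1.2 on. Friction about 0.08 N m
- plate_a_mid (a point): centre of a clear acrylic specimen plate, 60 long x 52 high x 8 mm thick, loose, standing on a long edge on the rail. Plate axes: x along its length to the frosted label end, z up (at the start) to the notched long edge; the label face looks to -y, the +y face is bare. The 8 x 8 mm square notch is in the corner +x +z: with it at the top right the label faces you. End faces at x = +-30
- plate_b_mid (a point): centre of a clear acrylic specimen plate, 60 long x 52 high x 8 mm thick, loose, standing on a long edge on the rail. Plate axes: x along its length to the frosted label end, z up (at the start) to the notched long edge; the label face looks to -y, the +y face is bare. The 8 x 8 mm square notch is in the corner +x +z: with it at the top right the label faces you. End faces at x = +-30
- plate_a: plate a itself, 28 to 56 g: middle of its lower edge, 26 mm below its centre, same axes. White frosted label panel 22 mm wide at the +x end of the -y face, three crimp sections beside it. Plates a and b are alike, stand opposite ways round, and either may be the clamped one
- plate_b: plate b itself, 28 to 56 g: middle of its lower edge, 26 mm below its centre, same axes. White frosted label panel 22 mm wide at the +x end of the -y face, three crimp sections beside it. Plates a and b are alike, stand opposite ways round, and either may be the clamped one
- stage: fixed document camera: flat stage 12 mm high with a white panel 200 x 220 mm, from x = -110 to 200, 250 mm wide in y; origin on the table under the panel's centre; x points to the camera post at x = 172, which rises to 225 mm and bends towards the stage; head at about x = 136, 250 to 305 mm above the table
- stage_mid (a point): the cross at the middle of the stage's white panel, on its upper face 12 mm above the table; x points to the camera post, z up
- lens (a point): the camera's lens, 124 mm in x from the middle of the stage, 261 mm above the table, looking obliquely down at the space above the stage's middle
- crimp_tool: bystander, loose, to be left where it is: yellow-handled crimping pliers, 180 x 60 x 16 mm, lying flat
- side_cutters: bystander, loose, to be left where it is: blue-handled cutters, 180 x 60 x 16 mm, lying flat
- screwdriver: bystander, loose, to be left where it is: red-handled screwdriver, 190 mm, lying between rail and stage
- tape_roll: bystander, loose, to be left where it is: roll of black tape, 62 mm across, 19 mm high, lying between rail and stage
- terminal_block: bystander, loose, to be left where it is: black terminal block 62 x 30 x 26 mm
- outlet_box: bystander, loose, to be left where it is: open steel outlet box 102 x 102 x 44 mm
- switch_insert: bystander, loose, to be left where it is: white switch insert 54 x 26 x 31 mm

How it is judged:
By the outcome, as a careful person would: the job done as asked, in the order asked, and still so for the second after the job is handed in, while the arm keeps its last pose, push and grip.
It also fails if it takes over 59 s, if anything falls off the work surface, if the arm or the gripper's body presses on something with over 40 N, if the wrist force passes 120 N, or if a joint passes its speed limit or range.

## Working session

There is one attempt and no reset: what is moved stays moved. The work goes in short steps, Python scripts to look and compute and a tool call to move; the robot and the scene stay as the last step left them, time stands still between calls to the robot, and variables do not carry over. Pictures are saved under pics/ and viewed, about 8 in all and at most 12, crops included, and the job is handed in when it is done.

Besides the shell and the picture viewer there is one more tool, called after "Emit:" by a JSON object that holds its "name" and its "arguments". apply_moves: Moves the arm, as the interface text tells. Shifts and turns lie within -1 to 1; 1 stands for 0.04 m of shift or 5 degrees of turn. Its arguments: {"type":"object","properties":{"commands":{"type":"array"},"claw":{"type":"number"}},"required":["commands"]}

```bash
mkdir -p pics
cat > h.py <<'E'
import numpy as np, cv2, pickle
from cell import readout, eyes
from scipy.spatial.transform import Rotation as R
def snap(n,tag):
    d=eyes.get_image(n); pickle.dump(d,open(f'pics/{tag}.pkl','wb'))
    cv2.imwrite(f'pics/{tag}.png',d['image'][:,:,::-1]); return d
def load(tag): return pickle.load(open(f'pics/{tag}.pkl','rb'))
def ray(d,px):
    K=np.array(d['mtx']); k=d['k1']; u=np.linalg.solve(K,[px[0],px[1],1])[:2]; v=u.copy()
    for _ in range(30): v=u/(1+k*(v@v))
    Rm=cv2.Rodrigues(np.array(d['rvec'],float))[0]; t=np.array(d['tvec'],float).ravel()
    return -Rm.T@t, Rm.T@np.r_[v,1]
def onz(d,px,z):
    c,r=ray(d,px); return c+r*(z-c[2])/r[2]
def tri(obs):
    A=np.zeros((3,3));b=np.zeros(3)
    for d,px in obs:
        c,r=ray(d,px); r=r/np.linalg.norm(r); P=np.eye(3)-np.outer(r,r); A+=P;b+=P@c
    return np.linalg.solve(A,b)
def proj(d,p):
    Rm=cv2.Rodrigues(np.array(d['rvec'],float))[0]; c=Rm@np.array(p,float)+np.array(d['tvec'],float).ravel()
    u=c[:2]/c[2]; u=u*(1+d['k1']*(u@u)); return (np.array(d['mtx'])@np.r_[u,1])[:2]
def st():
    s=readout.read_state(); print({k:np.round(v,3).tolist() for k,v in s.items() if k in('clock','qpos','eef_pos','tool_rot','force','width')}); return s
def goal(p,Rg):
    "units of shift (tool axes) and turn to go to p,Rg"
    s=readout.read_state(); Rc=R.from_euler('xyz',s['tool_rot'])
    print('shift',np.round(Rc.inv().apply(np.array(p)-s['eef_pos'])/40,2),'turn',np.round((Rc.inv()*Rg).as_rotvec(degrees=True)/5,2))
E
python3 - <<'E'
from h import *
s=st(); print(R.from_euler('xyz',s['tool_rot']).as_matrix().round(3))
ds=[snap(n,n+'0') for n in('scene','side','wrist')]
for d in ds: print(ray(d,(320,200))[0].round(),ray(d,(320,200))[1].round(2))
cv2.imwrite('pics/all0.png',cv2.resize(np.vstack([d['image'] for d in ds[:2]])[:,:,::-1],None,fx=.75,fy=.75))
E
```

```text
{'clock': 0.0, 'qpos': [-1.289, 0.629, 0.038, 1.518, -0.027, 0.996, -0.02], 'eef_pos': [221.297, 610.479, 230.365], 'tool_rot': [-1.571, 0.002, 1.223], 'force': [0.159, -0.41, 0.339], 'width': 85.328}
[[ 0.341 -0.001 -0.94 ]
 [ 0.94  -0.002  0.341]
 [-0.002 -1.    -0.   ]]
[ 921.  817. 1280.] [-0.27 -0.58 -0.77]
[   40. -1001.  1310.] [ 0.29  0.64 -0.71]
[145. 637. 373.] [ 0.31 -0.11 -0.95]
```

View pics/scene0.png

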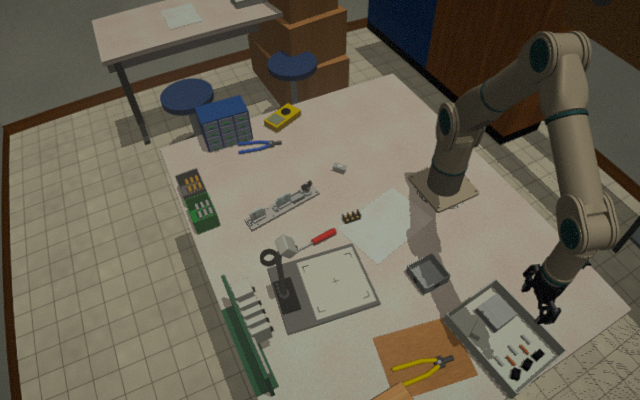

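View pics/side0.png

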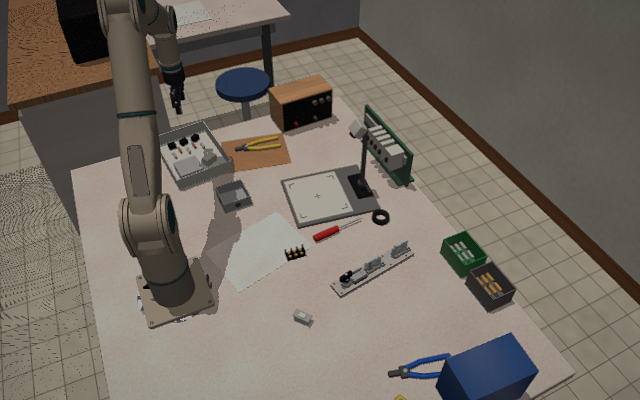

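The scene view shows the rail from (248,222) to (318,190) with the knob near (307,186). The side view has the knob at (348,278), plates near (373,263) and (400,248), and the stage cross at (318,196). Next I'll zoom in.

Run:
```python
from h import *
a=load('scene0')['image'][172:237,240:325]; b=load('side0')['image'][235:300,325:420]
A=cv2.resize(a,None,fx=8,fy=8,interpolation=cv2.INTER_CUBIC)[:, :640]; B=cv2.resize(b,None,fx=8,fy=8,interpolation=cv2.INTER_CUBIC)
def f(x): return cv2.resize(x,(600,int(x.shape[0]*600/x.shape[1])))
A=f(cv2.resize(a,None,fx=6,fy=6,interpolation=cv2.INTER_CUBIC))[:, :]
B=f(B)
o=np.vstack([A,B]); s=600/o.shape[0]; print(o.shape,A.shape,B.shape,s)
cv2.imwrite('pics/crop0.png',cv2.convertScaleAbs(cv2.resize(o,None,fx=s,fy=s)[:,:,::-1],alpha=1.3))
cv2.imwrite('pics/A.png',cv2.convertScaleAbs(cv2.resize(a,(765,585),interpolation=cv2.INTER_CUBIC)[:,:,::-1],alpha=1.3))
cv2.imwrite('pics/B.png',cv2.convertScaleAbs(cv2.resize(b,(760,520),interpolation=cv2.INTER_CUBIC)[:,:,::-1],alpha=1.3))
# rough rail
print('sc',[onz(load('scene0'),p,14).round() for p in [(248,226),(318,193)]])
print('si',[onz(load('side0'),p,14).round() for p in [(334,289),(412,250)]], onz(load('side0'),(318,196),12).round(), onz(load('scene0'),(336,281),12).round())
```

```text
(868, 600, 3) (458, 600, 3) (410, 600, 3) 0.6912442396313364
sc [array([ 752., -158.,   14.]), array([ 457., -182.,   14.])]
si [array([ 451., -212.,   14.]), array([ 752., -183.,   14.])] [578. 180.  12.] [575. 187.  12.]
```

View pics/B.png

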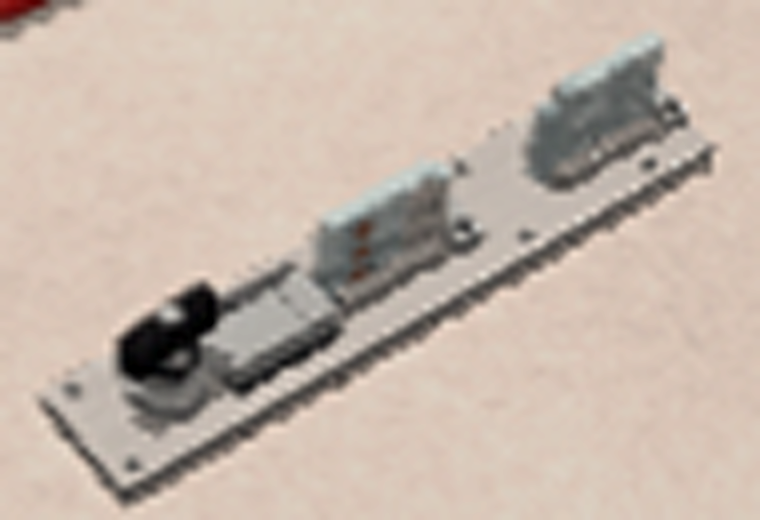

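The clamped plate, centred at (385,230) in the crop, shows its crimps towards -y, so its label end should be at +x. The open plate's notch, near (545,95), is at its -x end. The knob bar is at (170,320). I'll move above the rail for a wrist look and record joint data on the way.

```bash
cat >> h.py <<'E'
def plan(p,Rg,n=None):
    "rows to go to p,Rg, each shift in the tool axes of that moment"
    s=readout.read_state(); R0=R.from_euler('xyz',s['tool_rot']); p0=np.array(s['eef_pos']); p=np.array(p,float)
    rv=(R0.inv()*Rg).as_rotvec()
    m=int(np.ceil(max(np.linalg.norm(p-p0)/39,np.degrees(np.linalg.norm(rv))/4.95,1))); n=max(n or 1,m)
    print('rows',n)
    for i in range(n):
        Ri=R0*R.from_rotvec(rv*i/n); r=np.r_[Ri.inv().apply((p-p0)/n)/40,np.degrees(rv/n)/5]
        print((r.round(2)+0).tolist(),end=',\n' if i%8<7 else '\n--\n')
def down(yaw): return R.from_euler('xyz',[-np.pi/2,0,yaw])
E
python3 - <<'E'
from h import *
plan([480,120,330],down(0.0))
E
```

```text
rows 15
[-0.62, -0.16, -0.68, 0.0, 0.93, 0.0],
[-0.56, -0.16, -0.73, 0.0, 0.93, 0.0],
[-0.5, -0.16, -0.78, 0.0, 0.93, 0.0],
[-0.44, -0.17, -0.81, 0.0, 0.93, 0.0],
[-0.37, -0.17, -0.85, 0.0, 0.93, 0.0],
[-0.3, -0.17, -0.87, 0.0, 0.93, 0.0],
[-0.23, -0.17, -0.9, 0.0, 0.93, 0.0],
[-0.15, -0.17, -0.91, 0.0, 0.93, 0.0]
--
[-0.08, -0.17, -0.92, 0.0, 0.93, 0.0],
[0.0, -0.17, -0.92, 0.0, 0.93, 0.0],
[0.07, -0.17, -0.92, 0.0, 0.93, 0.0],
[0.15, -0.17, -0.91, 0.0, 0.93, 0.0],
[0.22, -0.17, -0.9, 0.0, 0.93, 0.0],
[0.29, -0.17, -0.88, 0.0, 0.93, 0.0],
[0.36, -0.17, -0.85, 0.0, 0.93, 0.0],
```

Emit:
{"name": "apply_moves", "arguments": {"commands": [[[-0.62,-0.16,-0.68,0,0.93,0],[-0.56,-0.16,-0.73,0,0.93,0],[-0.5,-0.16,-0.78,0,0.93,0],[-0.44,-0.17,-0.81,0,0.93,0],[-0.37,-0.17,-0.85,0,0.93,0],[-0.3,-0.17,-0.87,0,0.93,0],[-0.23,-0.17,-0.9,0,0.93,0],[-0.15,-0.17,-0.91,0,0.93,0]]]}}

```text
clock: 0.82
eef_pos: [354.0, 345.3, 279.4]
tool_rot: [-1.567, 0.009, 0.562]
force: [1.3, 0.1, -0.0]
width: 85.3
```

Emit:
{"name": "apply_moves", "arguments": {"commands": [[[-0.08,-0.17,-0.92,0,0.93,0],[0,-0.17,-0.92,0,0.93,0],[0.07,-0.17,-0.92,0,0.93,0],[0.15,-0.17,-0.91,0,0.93,0],[0.22,-0.17,-0.9,0,0.93,0],[0.29,-0.17,-0.88,0,0.93,0],[0.36,-0.17,-0.85,0,0.93,0]]]}}

```text
clock: 1.4
eef_pos: [472.7, 101.6, 328.6]
tool_rot: [-1.571, 0.01, -0.034]
force: [0.6, 0.4, 0.5]
width: 85.6
```

Run:
```python
from h import *
st(); plan([510,-190,260],down(-1.4))
```

```text
{'clock': 1.4, 'qpos': [-0.631, 0.31, 0.488, 1.829, -0.168, 1.053, -0.113], 'eef_pos': [472.711, 101.635, 328.604], 'tool_rot': [-1.571, 0.01, -0.034], 'force': [0.567, 0.381, 0.451], 'width': 85.554}
rows 16
[0.07, 0.11, -0.45, 0.01, 0.98, -0.01],
[0.11, 0.11, -0.45, 0.01, 0.98, -0.01],
[0.15, 0.11, -0.43, 0.01, 0.98, -0.01],
[0.19, 0.11, -0.42, 0.01, 0.98, -0.01],
[0.22, 0.11, -0.4, 0.01, 0.98, -0.01],
[0.26, 0.11, -0.38, 0.01, 0.98, -0.01],
[0.29, 0.11, -0.36, 0.01, 0.98, -0.01],
[0.32, 0.11, -0.33, 0.01, 0.98, -0.01]
--
[0.34, 0.11, -0.31, 0.01, 0.98, -0.01],
[0.37, 0.11, -0.27, 0.01, 0.98, -0.01],
[0.39, 0.11, -0.24, 0.01, 0.98, -0.01],
[0.41, 0.11, -0.21, 0.01, 0.98, -0.01],
[0.43, 0.11, -0.17, 0.01, 0.98, -0.01],
[0.44, 0.11, -0.14, 0.01, 0.98, -0.01],
[0.45, 0.11, -0.1, 0.01, 0.98, -0.01],
[0.46, 0.11, -0.06, 0.01, 0.98, -0.01]
--
```

Emit:
{"name": "apply_moves", "arguments": {"commands": [[[0.07,0.11,-0.45,0,0.98,0],[0.11,0.11,-0.45,0,0.98,0],[0.15,0.11,-0.43,0,0.98,0],[0.19,0.11,-0.42,0,0.98,0],[0.22,0.11,-0.4,0,0.98,0],[0.26,0.11,-0.38,0,0.98,0],[0.29,0.11,-0.36,0,0.98,0],[0.32,0.11,-0.33,0,0.98,0]]]}}

```text
clock: 2.07
eef_pos: [492.2, -58.0, 294.6]
tool_rot: [-1.573, 0.002, -0.763]
force: [0.1, 0.0, 0.1]
width: 85.3
```

Emit:
{"name": "apply_moves", "arguments": {"commands": [[[0.34,0.11,-0.31,0,0.98,0],[0.37,0.11,-0.27,0,0.98,0],[0.39,0.11,-0.24,0,0.98,0],[0.41,0.11,-0.21,0,0.98,0],[0.43,0.11,-0.17,0,0.98,0],[0.44,0.11,-0.14,0,0.98,0],[0.45,0.11,-0.1,0,0.98,0],[0.46,0.11,-0.06,0,0.98,0]]]}}

```text
clock: 2.73
eef_pos: [500.7, -210.7, 256.2]
tool_rot: [-1.576, 0.002, -1.48]
force: [0.2, 0.0, -0.6]
width: 85.3
```

Run:
```python
from h import *
st(); d=snap('wrist','w1'); print(ray(d,(320,200)))
```

```text
{'clock': 2.733, 'qpos': [-0.18, 0.57, 0.832, 1.796, -0.491, 1.002, -0.631], 'eef_pos': [500.712, -210.712, 256.215], 'tool_rot': [-1.576, 0.002, -1.48], 'force': [0.224, 0.039, -0.616], 'width': 85.277}
(array([ 580.92472968, -204.8519416 ,  398.74937486]), array([-0.33049396, -0.03216243, -0.94338426]))
```

View pics/w1.png

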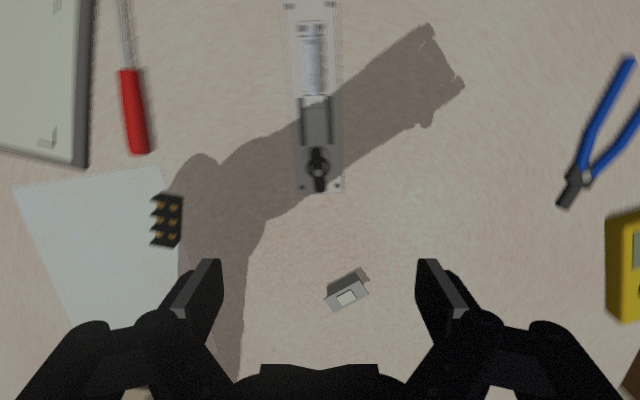

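The wrist view has the knob bar at about (318,168), with rail corners at (296,192) and (343,190). The clamped plate runs up from row 95. Next I'll compute the positions.

Run:
```python
from h import *
d=load('w1'); g=d['image'].max(2)
roi=np.zeros_like(g); roi[143:195,300:336]=1
ys,xs=np.nonzero((g<45)&(roi>0)); print(len(xs),xs.min(),xs.max(),ys.min(),ys.max(),xs.mean(),ys.mean())
pts=np.array([onz(d,(x,y),60)[:2] for x,y in zip(xs,ys)]); 
print(cv2.minAreaRect(pts.astype(np.float32)))
print('corners',[onz(d,p,14).round(1) for p in [(296,192),(343,190)]])
s0,s1=load('scene0'),load('side0')
# knob in scene/side: dark blobs
for dd,(x0,x1,y0,y1) in ((s0,(298,315,178,196)),(s1,(338,354,268,284))):
    g=dd['image'].max(2); r=np.zeros_like(g); r[y0:y1,x0:x1]=1; ys,xs=np.nonzero((g<50)&(r>0)); print(len(xs),xs.mean(),ys.mean(),onz(dd,(xs.mean(),ys.mean()),54).round(1))
# crop upscaled of the rail
c=d['image'][0:200,270:360]; cv2.imwrite('pics/w1c.png',cv2.resize(c,None,fx=3,fy=3,interpolation=cv2.INTER_CUBIC)[:,:,::-1])
plan([567,-195,250],down(-1.48))
```

```text
372 308 325 148 191 317.2123655913978 168.21774193548387
((494.7284851074219, -209.83294677734375), (45.80507278442383, 17.508886337280273), 5.481273174285889)
corners [array([ 453.7, -188.4,   14. ]), array([ 461.3, -244.2,   14. ])]
13 306.2307692307692 185.6153846153846 [ 494.6 -203.7   54. ]
85 345.83529411764704 277.22352941176473 [ 489.8 -212.6   54. ]
rows 2
[-0.18, 0.07, 0.86, 0.03, -0.05, 0.01],
[-0.18, 0.07, 0.86, 0.03, -0.05, 0.01],
```

View pics/w1c.png

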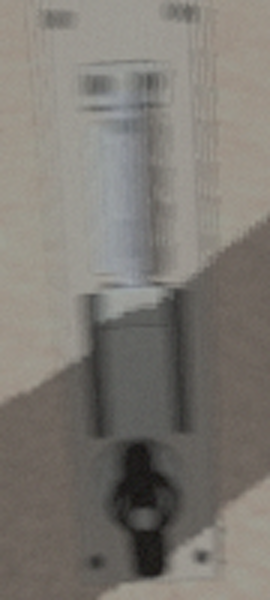

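Run:
```python
from h import *
d=snap('wrist','w2'); st(); b=load('side0')
P=lambda x,y:onz(b,(325+x/8,235+y/8),14)
A,B,C=P(125,492),P(712,150),P(42,400); print(A.round(1),B.round(1),C.round(1),np.degrees(np.arctan2(*(B-A)[1::-1])),np.linalg.norm(B-A),np.linalg.norm(C-A))
g=d['image'].max(2); roi=np.zeros_like(g); roi[100:230,290:345]=1
m=((g<45)&(roi>0)).astype(np.uint8); n,l,stt,c=cv2.connectedComponentsWithStats(m); i=1+stt[1:,4].argmax(); ys,xs=np.nonzero(l==i); print(stt[i],c[i])
pts=np.array([onz(d,(x,y),62)[:2] for x,y in zip(xs,ys)]); print(cv2.minAreaRect(pts.astype(np.float32)))
c=d['image'][0:210,260:370]; cv2.imwrite('pics/w2c.png',cv2.resize(c,None,fx=3.8,fy=2.85,interpolation=cv2.INTER_CUBIC)[:,:,::-1])
```

```text
{'clock': 2.833, 'qpos': [-0.178, 0.571, 0.834, 1.796, -0.49, 1.001, -0.63], 'eef_pos': [499.805, -213.338, 256.077], 'tool_rot': [-1.577, -0.001, -1.482], 'force': [-0.425, 0.418, 0.392], 'width': 85.425}
[ 457.  -244.9   14. ] [ 749.7 -199.4   14. ] [ 446.8 -193.2   14. ] 8.837161406599586 296.25432793701253 52.74931381886237
[300 146  22  46 561] [310.36898396 167.63279857]
((494.9244079589844, -208.9736785888672), (47.44151306152344, 21.553302764892578), 3.6843721866607666)
```

View pics/w2c.png

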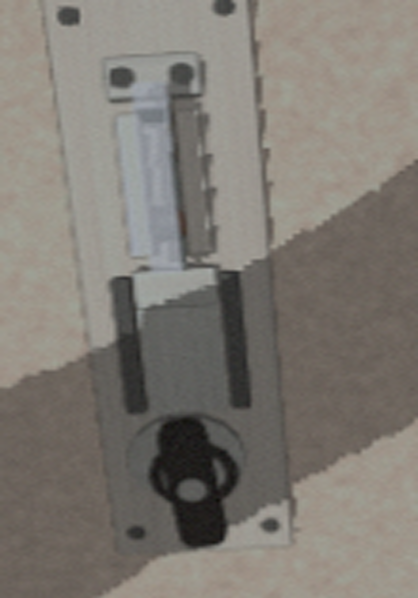

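Now the view is sharp: bar centre near crop (193,482), plate top edge from (150,95) to (168,268), and red crimps on its right (-y) face.

Run:
```python
from h import *
d=load('w2'); q=lambda x,y,z:onz(d,(260+x/3.8,y/2.85),z)
L=[q(42,5,14),q(117,555,14)];Rr=[q(245,5,14),q(292,545,14)]
for a in (L,Rr): print(a[0].round(1),a[1].round(1),np.degrees(np.arctan2(*(a[0]-a[1])[1::-1])))
e=[q(183,421,64),q(203,543,64)]; print('bar',e[0].round(1),e[1].round(1),((e[0]+e[1])/2).round(1),np.degrees(np.arctan2(*(e[0]-e[1])[1::-1])),np.linalg.norm(e[0]-e[1]))
print('plate top',q(150,85,66).round(1),q(168,268,66).round(1))
print('jaw face at z24',q(176,268,24).round(1),'stop',q(152,98,24).round(1), q(105,98,24).round(1),q(202,93,24).round(1))
print('jaw edges',q(135,268,24).round(1),q(218,272,24).round(1))
```

```text
[ 655.6 -155.5   14. ] [ 449.1 -187.6   14. ] 8.851797774191084
[ 659.9 -210.    14. ] [ 458.  -242.4   14. ] 9.107877540202582
bar [ 517.1 -205.    64. ] [ 472.7 -213.7   64. ] [ 494.9 -209.4   64. ] 11.069001564950238 45.22977357411941
plate top [ 624.2 -189.4   66. ] [ 568.5 -197.6   66. ]
jaw face at z24 [ 567.2 -198.3   24. ] stop [ 625.5 -187.7   24. ] [ 624.5 -175.1   24. ] [ 628.3 -201.    24. ]
jaw edges [ 566.2 -186.9   24. ] [ 566.7 -210.2   24. ]
```

Run:
```python
from h import *
plan([494,-209.2,90],down(-1.3776),6)
```

```text
rows 6
[-0.02, 0.69, -0.02, 0.01, -0.2, 0.0],
[-0.02, 0.69, -0.02, 0.01, -0.2, 0.0],
[-0.02, 0.69, -0.02, 0.01, -0.2, 0.0],
[-0.02, 0.69, -0.02, 0.01, -0.2, 0.0],
[-0.02, 0.69, -0.02, 0.01, -0.2, 0.0],
[-0.02, 0.69, -0.02, 0.01, -0.2, 0.0],
```

Emit:
{"name": "apply_moves", "arguments": {"commands": [[[-0.02,0.69,-0.02,0.01,-0.2,0],[-0.02,0.69,-0.02,0.01,-0.2,0],[-0.02,0.69,-0.02,0.01,-0.2,0],[-0.02,0.69,-0.02,0.01,-0.2,0],[-0.02,0.69,-0.02,0.01,-0.2,0],[-0.02,0.69,-0.02,0.01,-0.2,0],[0,0,0,0,0,0]]], "claw": 60}}

```text
clock: 3.42
eef_pos: [497.3, -204.6, 85.9]
tool_rot: [-1.566, 0.001, -1.358]
force: [1.0, 0.6, -0.6]
width: 59.8
```

Run:
```python
from h import *
st(); plan([494,-209.2,45.5],down(-1.3776),3)
```

```text
{'clock': 3.417, 'qpos': [-0.021, 0.76, 0.571, 1.969, -0.709, 0.617, -0.334], 'eef_pos': [497.266, -204.612, 85.875], 'tool_rot': [-1.566, 0.001, -1.358], 'force': [1.0, 0.629, -0.597], 'width': 59.846}
rows 3
[0.03, 0.34, -0.04, -0.02, 0.08, -0.01],
[0.03, 0.34, -0.04, -0.02, 0.08, -0.01],
[0.03, 0.34, -0.03, -0.02, 0.08, -0.01],
```

Emit:
{"name": "apply_moves", "arguments": {"commands": [[[0.04,0.33,-0.04,-0.02,0.08,0],[0.03,0.33,-0.04,-0.02,0.08,0],[0.03,0.3,-0.03,-0.02,0.06,0],[0,0,0,0,0,0],[0,0,0,0,0,0]]]}}

```text
clock: 3.83
eef_pos: [496.3, -207.3, 48.1]
tool_rot: [-1.568, 0.003, -1.373]
force: [-0.1, -0.2, 0.7]
width: 59.8
```

Run:
```python
from h import *
st(); plan([494,-209.2,45.5],down(-1.3776),1)
```

```text
{'clock': 3.833, 'qpos': [0.022, 0.816, 0.512, 1.981, -0.768, 0.546, -0.294], 'eef_pos': [496.292, -207.333, 48.087], 'tool_rot': [-1.568, 0.003, -1.373], 'force': [-0.126, -0.174, 0.666], 'width': 59.8}
rows 1
[0.03, 0.06, -0.07, -0.03, 0.05, -0.03],
```

Emit:
{"name": "apply_moves", "arguments": {"commands": [[[0.03,0.06,-0.06,-0.03,0.05,-0.03],[0,0,0,0,0,0]]]}}

```text
clock: 4.0
eef_pos: [495.1, -209.4, 46.9]
tool_rot: [-1.569, -0.001, -1.378]
force: [0.4, -0.3, -0.5]
width: 60.4
```

Emit:
{"name": "apply_moves", "arguments": {"commands": [[[0,0,0,0,0,0],[0,0,0,0,0,0],[0,0,0,0,0,0],[0,0,0,0,0,0],[0,0,0,0,0,0],[0,0,0,0,0,0],[0,0,0,0,0,0],[0,0,0,0,0,0]]], "claw": 0}}

```text
clock: 4.67
eef_pos: [495.7, -207.0, 48.9]
tool_rot: [-1.566, 0.002, -1.375]
force: [-0.4, 0.1, 0.3]
width: 11.4
```

Run:
```python
from h import *
st()
```

```text
{'clock': 4.667, 'qpos': [0.021, 0.814, 0.512, 1.984, -0.77, 0.544, -0.294], 'eef_pos': [495.747, -207.045, 48.917], 'tool_rot': [-1.566, 0.002, -1.375], 'force': [-0.441, 0.057, 0.3], 'width': 11.368}
```

Emit:
{"name": "apply_moves", "arguments": {"commands": [[[0,0,0,0,-0.9,0],[0,0,0,0,-0.9,0],[0,0,0,0,-0.9,0],[0,0,0,0,-0.9,0]]]}}

```text
clock: 5.0
eef_pos: [495.5, -206.5, 48.9]
tool_rot: [-1.566, 0.002, -1.051]
force: [-0.4, 0.1, -1.0]
width: 11.6
```

Run:
```python
from h import *
st(); plan([494.3,-208.8,48],down(-1.3776+1.52))
```

```text
{'clock': 5.0, 'qpos': [0.071, 0.794, 0.429, 1.982, -0.668, 0.507, -0.066], 'eef_pos': [495.51, -206.533, 48.901], 'tool_rot': [-1.566, 0.002, -1.051], 'force': [-0.417, 0.122, -1.007], 'width': 11.566}
rows 14
[0.0, 0.0, 0.0, 0.0, -0.98, 0.0],
[0.0, 0.0, 0.0, 0.0, -0.98, 0.0],
[0.0, 0.0, 0.0, 0.0, -0.98, 0.0],
[0.0, 0.0, 0.0, 0.0, -0.98, 0.0],
[0.0, 0.0, 0.0, 0.0, -0.98, 0.0],
[0.0, 0.0, 0.0, 0.0, -0.98, 0.0],
[0.0, 0.0, 0.0, 0.0, -0.98, 0.0],
[0.0, 0.0, 0.0, 0.0, -0.98, 0.0]
--
[0.0, 0.0, 0.0, 0.0, -0.98, 0.0],
[0.0, 0.0, 0.0, 0.0, -0.98, 0.0],
[0.0, 0.0, 0.0, 0.0, -0.98, 0.0],
[0.0, 0.0, 0.0, 0.0, -0.98, 0.0],
[0.0, 0.0, 0.0, 0.0, -0.98, 0.0],
[0.0, 0.0, 0.0, 0.0, -0.98, 0.0],
```

Emit:
{"name": "apply_moves", "arguments": {"commands": [[[0,0,0,0,-0.98,0],[0,0,0,0,-0.98,0],[0,0,0,0,-0.98,0],[0,0,0,0,-0.98,0],[0,0,0,0,-0.98,0],[0,0,0,0,-0.98,0],[0,0,0,0,-0.98,0],[0,0,0,0,-0.98,0]]]}}

```text
clock: 5.67
eef_pos: [494.6, -205.7, 48.9]
tool_rot: [-1.564, 0.001, -0.338]
force: [-0.1, 0.7, 0.2]
width: 11.9
```

Run:
```python
from h import *
st(); plan([494.3,-208.8,48],down(-1.3776+1.52))
```

```text
{'clock': 5.667, 'qpos': [0.185, 0.762, 0.248, 1.98, -0.417, 0.45, 0.408], 'eef_pos': [494.552, -205.722, 48.896], 'tool_rot': [-1.564, 0.001, -0.338], 'force': [-0.126, 0.704, 0.162], 'width': 11.946}
rows 6
[0.0, 0.0, -0.01, -0.01, -0.92, 0.0],
[0.0, 0.0, -0.01, -0.01, -0.92, 0.0],
[0.0, 0.0, -0.01, -0.01, -0.92, 0.0],
[0.0, 0.0, -0.01, -0.01, -0.92, 0.0],
[0.0, 0.0, -0.01, -0.01, -0.92, 0.0],
[0.0, 0.0, -0.01, -0.01, -0.92, 0.0],
```

Emit:
{"name": "apply_moves", "arguments": {"commands": [[[0,0,0,0,-0.92,0],[0,0,0,0,-0.92,0],[0,0,0,0,-0.92,0],[0,0,0,0,-0.92,0],[0,0,0,0,-0.92,0],[0,0,0,0,-0.92,0],[0,0,0,0,0,0]]]}}

```text
clock: 6.25
eef_pos: [493.7, -205.7, 48.9]
tool_rot: [-1.563, -0.001, 0.166]
force: [0.3, 0.3, -0.1]
width: 11.5
```

Run:
```python
from h import *
s=st(); print(s['torque'])
```

```text
{'clock': 6.25, 'qpos': [0.265, 0.75, 0.125, 1.978, -0.224, 0.43, 0.728], 'eef_pos': [493.655, -205.678, 48.914], 'tool_rot': [-1.563, -0.001, 0.166], 'force': [0.346, 0.34, -0.076], 'width': 11.457}
[ 0.01089123 -0.04324671  0.0542948 ]
```

Emit:
{"name": "apply_moves", "arguments": {"commands": [[[0,0,0,0,0,0],[0,0,0,0,0,0],[0,-0.1,0,0,0,0],[0,-0.6,0,0,0,0],[0,-0.9,0,0,0,0],[0,-0.9,0,0,0,0],[0,-0.9,0,0,0,0],[0,0,0,0,0,0]]], "claw": 50}}

```text
clock: 6.92
eef_pos: [492.2, -207.6, 189.6]
tool_rot: [-1.561, 0.004, 0.151]
force: [1.1, -1.0, 0.2]
width: 49.9
```

```bash
cat > kin.py <<'E'
import numpy as np, itertools
from scipy.optimize import least_squares
from scipy.spatial.transform import Rotation as R
D=[([-1.289,0.629,0.038,1.518,-0.027,0.996,-0.02],[221.3,610.5,230.4],[-1.571,0.002,1.223]),
([-0.631,0.31,0.488,1.829,-0.168,1.053,-0.113],[472.7,101.6,328.6],[-1.571,0.01,-0.034]),
([-0.178,0.571,0.834,1.796,-0.49,1.001,-0.63],[499.8,-213.3,256.1],[-1.577,-0.001,-1.482]),
([-0.021,0.76,0.571,1.969,-0.709,0.617,-0.334],[497.3,-204.6,85.9],[-1.566,0.001,-1.358]),
([0.071,0.794,0.429,1.982,-0.668,0.507,-0.066],[495.5,-206.5,48.9],[-1.566,0.002,-1.051]),
([0.185,0.762,0.248,1.98,-0.417,0.45,0.408],[494.6,-205.7,48.9],[-1.564,0.001,-0.338]),
([0.265,0.75,0.125,1.978,-0.224,0.43,0.728],[493.7,-205.7,48.9],[-1.563,-0.001,0.166])]
# tool at q7=0: x = arm-plane outward when down, y = approach (local z)
T0=R.from_matrix(np.array([[-1,0,0],[0,0,1],[0,1,0]]).T.astype(float).T)
def fk(q,par,sg):
    h,a,b,c,o,o7,e1,e2=par
    q=np.asarray(q,float); Z=lambda t:R.from_euler('z',t); Y=lambda t:R.from_euler('y',t)
    r=Z(sg[0]*q[0]+o)*Y(q[1])
    r2=r*Z(sg[1]*q[2]); elb=np.array([0,0,h])+r2.apply([e1,0,a])
    r3=r2*Y(q[3]); r4=r3*Z(sg[2]*q[4]); w=elb+r4.apply([0,0,b])+r3.apply([e2,0,0])
    r5=r4*Y(q[5])*Z(sg[3]*q[6]+o7)
    return w+r5.apply([0,0,c]), r5*T0
def fit():
    best=None
    for sg in itertools.product([1,-1],repeat=4):
        def f(p):
            out=[]
            for q,x,e in D:
                P,Q=fk(q,p,sg); out+=list((P-x)/1.); out+=list(300*(Q.inv()*R.from_euler('xyz',e)).as_rotvec())
            return np.r_[out,(p[6:])*0.01]
        for o in (0,1.57,3.14,-1.57):
          for o7 in (0,3.14):
            s=least_squares(f,[330,400,390,250,o,o7,0,0])
            if best is None or s.cost<best[0]: best=(s.cost,s.x,sg,s.fun)
    return best
if __name__=='__main__':
    b=fit(); print(b[0],b[1].round(3),b[2]); print(b[3].round(1)[:-2].reshape(-1,6))
    np.savez('kin.npz',p=b[1],sg=b[2])
E
python3 kin.py; python3 -c "
from h import *
st()
a=np.radians(8.95);plan([596.6-5*np.cos(a),-192.8-5*np.sin(a),115],down(a-np.pi/2))"
```

```text
24.666211104576472 [ 1.00606e+02  5.57275e+02  3.72873e+02  1.09235e+02 -4.70000e-02
 -4.70000e-02  1.15800e+01  1.17600e+00] (-1, -1, -1, -1)
[[ 2.  -1.   0.8 -0.2  0.1  0.3]
 [ 0.5  3.1  1.6 -0.3 -0.4 -0. ]
 [-0.8 -1.  -3.  -0.   0.  -0.1]
 [-1.9  0.2 -1.8 -0.3  0.  -0.1]
 [-0.7  0.4 -1.   0.1  0.1  0.3]
 [ 0.8  0.3  1.1 -0.  -0.   0.2]
 [ 2.1  0.4  2.3 -0.1  0.2  0.2]]
{'clock': 6.917, 'qpos': [0.206, 0.53, 0.215, 1.883, -0.168, 0.754, 0.667], 'eef_pos': [492.233, -207.624, 189.553], 'tool_rot': [-1.561, 0.004, 0.151], 'force': [1.123, -1.027, 0.151], 'width': 49.891}
rows 19
[0.13, 0.1, 0.0, 0.0, 0.94, -0.01],
[0.13, 0.1, 0.01, 0.0, 0.94, -0.01],
[0.13, 0.1, 0.02, 0.0, 0.94, -0.01],
[0.13, 0.1, 0.03, 0.0, 0.94, -0.01],
[0.13, 0.1, 0.04, 0.0, 0.94, -0.01],
[0.12, 0.1, 0.05, 0.0, 0.94, -0.01],
[0.12, 0.1, 0.06, 0.0, 0.94, -0.01],
[0.11, 0.1, 0.07, 0.0, 0.94, -0.01]
--
[0.11, 0.1, 0.08, 0.0, 0.94, -0.01],
[0.1, 0.1, 0.09, 0.0, 0.94, -0.01],
[0.09, 0.1, 0.1, 0.0, 0.94, -0.01],
[0.08, 0.1, 0.1, 0.0, 0.94, -0.01],
[0.07, 0.1, 0.11, 0.0, 0.94, -0.01],
[0.06, 0.1, 0.12, 0.0, 0.94, -0.01],
[0.06, 0.1, 0.12, 0.0, 0.94, -0.01],
[0.04, 0.1, 0.12, 0.0, 0.94, -0.01]
--
[0.03, 0.1, 0.13, 0.0, 0.94, -0.01],
[0.02, 0.1, 0.13, 0.0, 0.94, -0.01],
[0.01, 0.1, 0.13, 0.0, 0.94, -0.01],
```

```bash
python3 - <<'E'
from h import *
for t,seed in (('scene0',(350,262)),('side0',(310,205))):
    d=load(t); im=cv2.GaussianBlur(d['image'],(3,3),0); m=np.zeros((402,642),np.uint8)
    cv2.floodFill(im.copy(),m,seed,0,(6,)*3,(6,)*3,4|cv2.FLOODFILL_MASK_ONLY|(255<<8))
    mm=cv2.morphologyEx(m[1:-1,1:-1],cv2.MORPH_CLOSE,np.ones((9,9))); mm=cv2.morphologyEx(mm,cv2.MORPH_OPEN,np.ones((5,5)))
    c=max(cv2.findContours(mm,0,2)[0],key=cv2.contourArea); w=np.array([onz(d,p[0],12)[:2] for p in c],np.float32)
    print(t,cv2.boundingRect(c),cv2.minAreaRect(w), cv2.contourArea(w))
E
cat > ik.py <<'E'
from kin import *
k=np.load('kin.npz'); P=k['p'].copy(); SG=k['sg']; hc=P[0]-P[3]
lo=np.array([-3.06,-.37,-1.25,.18,-1.1,.23,-2.94]);hi=np.array([3.06,2.12,1.32,2.47,4.24,1.98,2.94])
def setc(c): P[3]=c; P[0]=hc+c
def ik(p,Rg,q0,w=0.01):
    f=lambda q:np.r_[(fk(q,P,SG)[0]-p)/1.,200*(fk(q,P,SG)[1].inv()*Rg).as_rotvec(),w*(q-q0)*10]
    s=least_squares(f,np.clip(q0,lo+.02,hi-.02),bounds=(lo,hi)); return s.x,np.abs(s.fun[:6]).max()
E
python3 - <<'E'
from ik import *
rng=np.random.default_rng(0)
a=np.radians(8.95)
for c in (220,300):
  setc(c)
  for sgn in (1,-1):
    g=R.from_euler('xyz',[-np.pi/2,0,a-sgn*np.pi/2])   # sgn 1: tool x = -railY
    ys=np.array([1.,0,0]); xs=np.array([0,0,sgn*1.]); e=R.from_matrix(np.c_[xs,ys,np.cross(xs,ys)])
    for name,p,Q in (('grasp',[592,-193,42],g),('end',[577,183,112],e)):
        S=[]
        for i in range(25):
            q,err=ik(np.array(p),Q,rng.uniform(lo,hi))
            if err<2: S.append((min((q-lo).min(),(hi-q).min()),q))
        S.sort(key=lambda t:-t[0]); print(c,sgn,name,len(S)); [print('   %.2f'%m,q.round(2)) for m,q in S[:3]]
E
```

```text
scene0 (299, 248, 74, 70) ((578.44384765625, 184.07215881347656), (216.61631774902344, 195.30215454101562), 82.14938354492188) 40569.73935841315
side0 (286, 173, 64, 49) ((575.7347412109375, 184.27029418945312), (215.60963439941406, 192.6911163330078), 82.08990478515625) 39508.4203092868
220 1 grasp 13
   0.50 [ 0.62  0.92 -0.6   1.73  0.74  0.73 -1.79]
   0.49 [ 0.7   0.97 -0.76  1.73  0.89  0.82 -1.91]
   0.46 [ 0.57  0.9  -0.51  1.73  0.65  0.69 -1.71]
220 1 end 13
   0.15 [-0.8   1.11  0.4   2.32  2.61  1.61  2.66]
   0.15 [-1.08  1.3   0.86  2.32  2.65  1.37  2.24]
   0.15 [-1.08  1.3   0.85  2.32  2.65  1.37  2.25]
220 -1 grasp 13
   0.53 [ 0.68  0.96 -0.72  1.73  0.86  0.8   1.26]
   0.51 [ 0.63  0.93 -0.61  1.73  0.76  0.74  1.34]
   0.50 [ 0.62  0.92 -0.59  1.73  0.74  0.73  1.36]
220 -1 end 13
   0.15 [-0.44  1.06 -0.11  2.32  2.68  1.83 -0.07]
   0.15 [-0.82  1.12  0.43  2.32  2.61  1.59 -0.51]
   0.15 [-0.87  1.14  0.5   2.32  2.61  1.56 -0.57]
300 1 grasp 8
   0.55 [ 0.67  0.95 -0.7   1.73  0.84  0.78 -1.86]
   0.44 [ 0.55  0.89 -0.48  1.73  0.61  0.67 -1.68]
   0.39 [ 0.08  0.86  0.32  1.73 -0.42  0.62 -0.78]
300 1 end 6
   0.05 [-1.25  1.61  0.85  2.42  2.45  1.38  1.95]
   0.05 [-1.28  1.64  0.9   2.42  2.47  1.34  1.9 ]
   0.05 [-1.13  1.49  0.67  2.42  2.41  1.54  2.14]
300 -1 grasp 15
   0.53 [ 0.65  0.94 -0.66  1.73  0.8   0.76  1.31]
   0.53 [ 0.65  0.94 -0.65  1.73  0.79  0.76  1.31]
   0.50 [ 0.62  0.92 -0.6   1.73  0.74  0.73  1.36]
300 -1 end 18
   0.05 [-0.83  1.34  0.26  2.42  2.4   1.87 -0.64]
   0.05 [-1.17  1.52  0.72  2.42  2.41  1.5  -1.05]
   0.05 [-1.18  1.53  0.74  2.42  2.42  1.48 -1.07]
```

Run:
```python
from h import *
print('box',onz(load('side0'),(235,195),44).round(),onz(load('scene0'),(427,272),44).round())
a=np.radians(8.95);plan([596.6-8*np.cos(a),-192.8-8*np.sin(a),110],down(a+np.pi/2))
```

```text
box [297. 282.  44.] [306. 312.  44.]
rows 19
[0.13, 0.1, 0.0, -0.01, -0.95, 0.0],
[0.13, 0.1, -0.01, -0.01, -0.95, 0.0],
[0.13, 0.1, -0.02, -0.01, -0.95, 0.0],
[0.12, 0.1, -0.03, -0.01, -0.95, 0.0],
[0.12, 0.1, -0.04, -0.01, -0.95, 0.0],
[0.12, 0.1, -0.05, -0.01, -0.95, 0.0],
[0.11, 0.1, -0.06, -0.01, -0.95, 0.0],
[0.11, 0.1, -0.07, -0.01, -0.95, 0.0]
--
[0.1, 0.1, -0.08, -0.01, -0.95, 0.0],
[0.09, 0.1, -0.09, -0.01, -0.95, 0.0],
[0.09, 0.1, -0.1, -0.01, -0.95, 0.0],
[0.08, 0.1, -0.1, -0.01, -0.95, 0.0],
[0.07, 0.1, -0.11, -0.01, -0.95, 0.0],
[0.06, 0.1, -0.11, -0.01, -0.95, 0.0],
[0.05, 0.1, -0.12, -0.01, -0.95, 0.0],
[0.04, 0.1, -0.12, -0.01, -0.95, 0.0]
--
[0.03, 0.1, -0.12, -0.01, -0.95, 0.0],
[0.02, 0.1, -0.13, -0.01, -0.95, 0.0],
[0.01, 0.1, -0.13, -0.01, -0.95, 0.0],
```

Emit:
{"name": "apply_moves", "arguments": {"commands": [[[0.13,0.1,0,0,-0.95,0],[0.13,0.1,-0.01,0,-0.95,0],[0.13,0.1,-0.02,0,-0.95,0],[0.12,0.1,-0.03,-0.01,-0.95,0],[0.12,0.1,-0.04,-0.01,-0.95,0],[0.12,0.1,-0.05,-0.01,-0.95,0],[0.11,0.1,-0.06,-0.01,-0.95,0],[0.11,0.1,-0.07,-0.01,-0.95,0]]]}}

```text
clock: 7.58
eef_pos: [536.5, -202.6, 164.3]
tool_rot: [-1.579, -0.006, 0.833]
force: [0.3, -0.4, 0.0]
width: 49.8
```

Emit:
{"name": "apply_moves", "arguments": {"commands": [[[0.1,0.1,-0.08,-0.01,-0.95,0],[0.09,0.1,-0.09,-0.01,-0.95,0],[0.09,0.1,-0.1,-0.01,-0.95,0],[0.08,0.1,-0.1,-0.01,-0.95,0],[0.07,0.1,-0.11,-0.01,-0.95,0],[0.06,0.1,-0.11,-0.01,-0.95,0],[0.05,0.1,-0.12,-0.01,-0.95,0],[0.04,0.1,-0.12,-0.01,-0.95,0]]]}}

```text
clock: 8.25
eef_pos: [579.0, -196.4, 132.3]
tool_rot: [-1.589, 0.005, 1.519]
force: [-0.8, 0.0, -0.0]
width: 50.2
```

Run:
```python
from h import *
st()
a=np.radians(8.95);plan([596.6-8*np.cos(a),-192.8-8*np.sin(a),110],down(a+np.pi/2))
```

```text
{'clock': 8.25, 'qpos': [0.387, 0.687, -0.171, 1.737, 0.168, 0.713, 1.649], 'eef_pos': [578.992, -196.431, 132.338], 'tool_rot': [-1.589, 0.005, 1.519], 'force': [-0.761, 0.007, -0.045], 'width': 50.174}
rows 3
[0.02, 0.19, -0.08, 0.07, -0.79, -0.03],
[0.02, 0.19, -0.08, 0.07, -0.79, -0.03],
[0.01, 0.19, -0.08, 0.07, -0.79, -0.03],
```

Emit:
{"name": "apply_moves", "arguments": {"commands": [[[0.02,0.19,-0.08,0.07,-0.79,-0.03],[0.02,0.19,-0.08,0.07,-0.79,-0.03],[0.01,0.19,-0.08,0.07,-0.75,-0.03],[0,0,0,0,0,0]]]}}

```text
clock: 8.58
eef_pos: [589.7, -194.5, 108.6]
tool_rot: [-1.569, -0.001, 1.731]
force: [-0.0, -0.2, 0.3]
width: 49.5
```

Run:
```python
from h import *
d=snap('wrist','w3');st()
a=np.radians(8.95);plan([596.6-8*np.cos(a),-192.8-8*np.sin(a),110],down(a+np.pi/2))
```

```text
{'clock': 8.633, 'qpos': [0.41, 0.742, -0.224, 1.703, 0.229, 0.723, 1.799], 'eef_pos': [589.499, -194.748, 109.194], 'tool_rot': [-1.57, -0.0, 1.728], 'force': [0.15, -0.36, -0.633], 'width': 50.058}
rows 1
[0.02, -0.02, 0.02, -0.01, 0.01, 0.0],
```

View pics/w3.png

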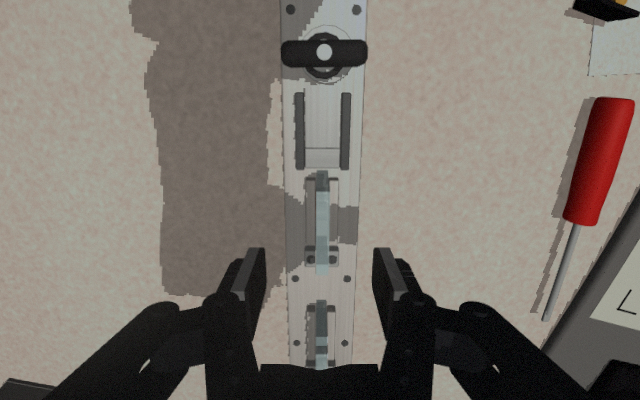

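The bar now lies straight across the rail at (324,53). The plate stands upright at (321,225), midway between the fingers at 264 and 374. Next: descend and grasp.

Emit:
{"name": "apply_moves", "arguments": {"commands": [[[0.01,0.5,0.01,0,0,0],[0.01,0.5,0.01,0,0,0],[0,0.5,0,0,0,0],[0,0.3,0,0,0,0],[0,0,0,0,0,0]]]}}

```text
clock: 9.05
eef_pos: [590.1, -196.2, 38.8]
tool_rot: [-1.575, 0.005, 1.714]
force: [-1.3, -0.1, -0.2]
width: 50.1
```

Run:
```python
from h import *
st()
a=np.radians(8.95);plan([596.6-8*np.cos(a),-193-8*np.sin(a),34],down(a+np.pi/2))
```

```text
{'clock': 9.05, 'qpos': [0.387, 0.84, -0.185, 1.738, 0.258, 0.581, 1.761], 'eef_pos': [590.085, -196.157, 38.839], 'tool_rot': [-1.575, 0.005, 1.714], 'force': [-1.323, -0.121, -0.23], 'width': 50.055}
rows 1
[0.05, 0.12, 0.03, 0.05, -0.14, -0.05],
```

Emit:
{"name": "apply_moves", "arguments": {"commands": [[[0.05,0.11,0.03,0.03,-0.14,-0.03],[0,0,0,0,0,0]]]}}

```text
clock: 9.22
eef_pos: [588.5, -194.5, 35.0]
tool_rot: [-1.572, 0.003, 1.726]
force: [-0.0, 0.8, -0.4]
width: 49.9
```

Emit:
{"name": "apply_moves", "arguments": {"commands": [[[0,0,0,0,0,0],[0,0,0,0,0,0],[0,0,0,0,0,0],[0,0,0,0,0,0],[0,0,0,0,0,0],[0,0,0,0,0,0],[0,0,0,0,0,0],[0,0,0,0,0,0]]], "claw": 0}}

```text
clock: 9.88
eef_pos: [590.1, -193.7, 38.8]
tool_rot: [-1.576, 0.003, 1.725]
force: [0.8, 0.3, -2.2]
width: 7.1
```

Run:
```python
from h import *
st()
a=np.radians(8.95);plan([590,-193,200],down(a+np.pi/2))
```

```text
{'clock': 9.883, 'qpos': [0.387, 0.84, -0.189, 1.74, 0.26, 0.58, 1.766], 'eef_pos': [590.06, -193.66, 38.785], 'tool_rot': [-1.576, 0.003, 1.725], 'force': [0.792, 0.349, -2.181], 'width': 7.143}
rows 5
[0.0, -0.81, 0.0, 0.01, 0.0, -0.01],
[0.0, -0.81, 0.0, 0.01, 0.0, -0.01],
[0.0, -0.81, 0.0, 0.01, 0.0, -0.01],
[0.0, -0.81, 0.0, 0.01, 0.0, -0.01],
[0.0, -0.81, 0.0, 0.01, 0.0, -0.01],
```

Emit:
{"name": "apply_moves", "arguments": {"commands": [[[0,-0.3,0,0,0,0],[0,-0.4,0,0,0,0],[0,-0.6,0,0,0,0],[0,-0.8,0,0,0,0],[0,-0.8,0,0,0,0],[0,-0.8,0,0,0,0],[0,-0.8,0,0,0,0],[0,0,0,0,0,0]]]}}

```text
clock: 10.55
eef_pos: [589.0, -194.5, 231.1]
tool_rot: [-1.577, 0.005, 1.724]
force: [0.8, 0.0, 1.1]
width: 6.6
```

Run:
```python
from h import *
s=st(); d=snap('side','s4'); e=snap('scene','c4'); p=np.array(s['eef_pos'])
def crop(d):
    u,v=proj(d,p).astype(int); return cv2.resize(d['image'][v-30:v+30,u-38:u+38],(760,600),interpolation=cv2.INTER_CUBIC)
o=np.hstack([crop(d),crop(e)]); cv2.imwrite('pics/v4.png',cv2.resize(o,(800,316))[:,:,::-1]); print(proj(d,p),proj(e,p))
```

```text
{'clock': 10.55, 'qpos': [0.434, 0.591, -0.261, 1.608, 0.179, 0.959, 1.837], 'eef_pos': [588.982, -194.547, 231.061], 'tool_rot': [-1.577, 0.005, 1.724], 'force': [0.795, 0.019, 1.072], 'width': 6.649}
[375.73643448 224.34953761] [279.89385039 162.06055298]
```

View pics/v4.png

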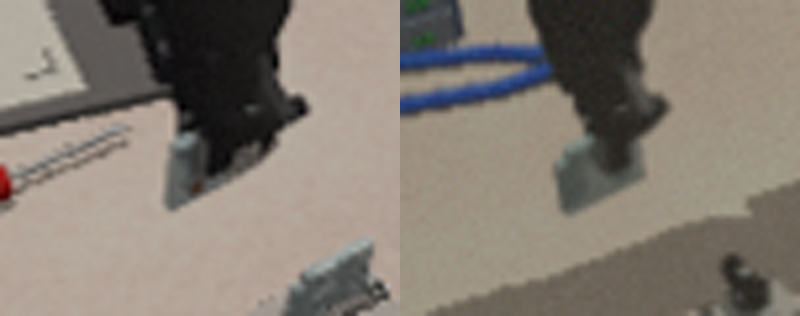

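The right half shows the step-shaped notch at the plate's upper +x corner, near (560,160), on the bare-face view. The left half shows a red crimp on the -y face. So the label end is +x as assumed. Now I'll plan the swing with a local IK simulation.

```bash
cat > sim.py <<'E'
from ik import *
from h import readout
from scipy.spatial.transform import Slerp
b=np.radians(-8.0); Xs=np.array([np.cos(b),np.sin(b),0]); Ys=np.array([-np.sin(b),np.cos(b),0]); Zw=np.array([0,0,1.])
E=R.from_matrix(np.c_[-Zw,Xs,-Ys]); mid=np.array([577,184,112.])
def endp(off=(0,-1.2,-6.7)): return mid-E.apply(off)
def track(q,wps,per=4.0,show=True):
    ok=True
    for p,Q in wps:
        P0,Q0=fk(q,P,SG); rv=(Q0.inv()*Q).as_rotvec(); n=int(max(np.linalg.norm(p-P0)/35,np.degrees(np.linalg.norm(rv))/4.5))+1
        for i in range(1,n+1):
            q2,err=ik(P0+(p-P0)*i/n,Q0*R.from_rotvec(rv*i/n),q,w=.05)
            if np.abs(q2-q).max()>.18 or err>4: ok=False
            q=q2
        if show: print('   ',n,q.round(2),'err %.1f'%err)
    return q,ok
E
python3 - <<'E'
from sim import *
q0=np.array(readout.read_state()['qpos']); 
for c in (220,260,300):
    setc(c); p,Q=fk(q0,P,SG); S=Slerp([0,1],R.concatenate([Q,E]))
    e=endp()
    for V in ([450,40,330],[520,100,350],[430,150,300]):
        wps=[(np.array(V,float),S(.5)),(e-60*Xs+[0,0,100],S(1)),(e,E)]
        print(c,V); print(track(q0,wps)[1])
E
```

```text
220 [450, 40, 330]
    13 [-0.36  0.14 -0.06  2.29  1.4   0.62  0.66] err 0.0
    13 [-0.65  0.82 -0.03  2.44  2.37  1.68 -0.11] err 0.0
    4 [-0.58  1.05  0.01  2.29  2.47  1.72 -0.18] err 0.0
True
220 [520, 100, 350]
    13 [-0.44  0.24 -0.06  2.06  1.22  0.71  0.83] err 0.0
    13 [-0.68  0.82  0.01  2.44  2.37  1.65 -0.14] err 0.0
    4 [-0.6   1.05  0.05  2.29  2.46  1.7  -0.2 ] err 0.0
True
220 [430, 150, 300]
    13 [-0.66  0.25 -0.07  2.25  1.31  0.8   0.48] err 0.0
    13 [-0.73  0.82  0.09  2.44  2.38  1.62 -0.18] err 0.0
    4 [-0.65  1.06  0.11  2.29  2.45  1.66 -0.25] err 0.0
True
260 [450, 40, 330]
    13 [-0.41  0.14 -0.09  2.35  1.43  0.67  0.55] err 0.0
    13 [-0.76  0.95 -0.01  2.47  2.22  1.75 -0.26] err 7.4
    4 [-0.67  1.17  0.05  2.34  2.37  1.8  -0.33] err 0.0
False
260 [520, 100, 350]
    13 [-0.49  0.23 -0.08  2.12  1.25  0.74  0.73] err 0.0
    13 [-0.78  0.95  0.02  2.47  2.22  1.73 -0.27] err 7.4
    4 [-0.69  1.17  0.08  2.34  2.37  1.78 -0.35] err 0.0
False
260 [430, 150, 300]
    13 [-0.72  0.26 -0.09  2.29  1.31  0.84  0.39] err 0.0
    13 [-0.84  0.95  0.1   2.47  2.23  1.68 -0.31] err 7.4
    4 [-0.74  1.17  0.14  2.34  2.36  1.74 -0.39] err 0.0
False
300 [450, 40, 330]
    13 [-0.46  0.14 -0.12  2.4   1.44  0.71  0.45] err 0.0
    13 [-0.89  1.08  0.01  2.47  2.04  1.78 -0.41] err 15.2
    4 [-0.78  1.29  0.09  2.36  2.26  1.84 -0.5 ] err 0.0
False
300 [520, 100, 350]
    13 [-0.53  0.23 -0.1   2.17  1.28  0.77  0.63] err 0.0
    13 [-0.91  1.08  0.03  2.47  2.05  1.77 -0.42] err 15.2
    4 [-0.79  1.29  0.11  2.36  2.25  1.82 -0.51] err 0.0
False
300 [430, 150, 300]
    13 [-0.78  0.27 -0.12  2.33  1.3   0.87  0.3 ] err 0.0
    13 [-0.96  1.08  0.11  2.47  2.05  1.71 -0.45] err 15.2
    4 [-0.84  1.3   0.17  2.36  2.25  1.77 -0.55] err 0.0
False
```

Run:
```python
from sim import *; from h import plan
s=readout.read_state(); Q=R.from_euler('xyz',s['tool_rot']); S=Slerp([0,1],R.concatenate([Q,E]))
plan([520,100,350],S(.5),14)
```

```text
rows 14
[0.54, -0.22, 0.04, -0.41, -0.4, 0.55],
[0.53, -0.25, 0.01, -0.41, -0.4, 0.55],
[0.51, -0.27, -0.02, -0.41, -0.4, 0.55],
[0.5, -0.3, -0.05, -0.41, -0.4, 0.55],
[0.48, -0.32, -0.07, -0.41, -0.4, 0.55],
[0.46, -0.34, -0.1, -0.41, -0.4, 0.55],
[0.44, -0.35, -0.13, -0.41, -0.4, 0.55],
[0.42, -0.37, -0.16, -0.41, -0.4, 0.55]
--
[0.4, -0.38, -0.19, -0.41, -0.4, 0.55],
[0.37, -0.39, -0.21, -0.41, -0.4, 0.55],
[0.34, -0.4, -0.24, -0.41, -0.4, 0.55],
[0.32, -0.41, -0.27, -0.41, -0.4, 0.55],
[0.29, -0.41, -0.29, -0.41, -0.4, 0.55],
[0.26, -0.42, -0.32, -0.41, -0.4, 0.55],
```

Emit:
{"name": "apply_moves", "arguments": {"commands": [[[0.54,-0.22,0.04,-0.41,-0.4,0.55],[0.53,-0.25,0.01,-0.41,-0.4,0.55],[0.51,-0.27,-0.02,-0.41,-0.4,0.55],[0.5,-0.3,-0.05,-0.41,-0.4,0.55],[0.48,-0.32,-0.07,-0.41,-0.4,0.55],[0.46,-0.34,-0.1,-0.41,-0.4,0.55],[0.44,-0.35,-0.13,-0.41,-0.4,0.55],[0.42,-0.37,-0.16,-0.41,-0.4,0.55]]]}}

```text
clock: 11.32
eef_pos: [540.9, -30.1, 285.9]
tool_rot: [-1.802, 0.425, 1.958]
force: [-0.2, 0.1, -0.3]
width: 7.0
```

Emit:
{"name": "apply_moves", "arguments": {"commands": [[[0.4,-0.38,-0.19,-0.41,-0.4,0.55],[0.37,-0.39,-0.21,-0.41,-0.4,0.55],[0.34,-0.4,-0.24,-0.41,-0.4,0.55],[0.32,-0.41,-0.27,-0.41,-0.4,0.55],[0.29,-0.41,-0.29,-0.41,-0.4,0.55],[0.26,-0.42,-0.32,-0.41,-0.4,0.55],[0,0,0,0,0,0]]]}}

```text
clock: 11.9
eef_pos: [504.4, 109.1, 331.9]
tool_rot: [-1.935, 0.775, 2.129]
force: [0.2, 0.3, -1.2]
width: 7.1
```

Run:
```python
import kin
from h import *
s=st(); kin.D.append((s['qpos'],s['eef_pos'],s['tool_rot']))
kin.D.append(([0.434,0.591,-0.261,1.608,0.179,0.959,1.837],[589,-194.5,231.1],[-1.577,.005,1.724]))
b=kin.fit(); print(b[0],b[1].round(2),b[2],b[3].round(1)[-14:]); np.savez('kin.npz',p=b[1],sg=b[2])
from sim import *
q=np.array(s['qpos']); e=endp(); print(e)
print(track(q,[(e+[0,0,70],E),(e,E)]))
plan(e+[0,0,70],E,14)
```

```text
{'clock': 11.9, 'qpos': [-0.702, 0.259, -0.101, 2.265, 1.278, 0.879, 0.478], 'eef_pos': [504.429, 109.083, 331.869], 'tool_rot': [-1.935, 0.775, 2.129], 'force': [0.202, 0.332, -1.195], 'width': 7.131}
136.6640243338194 [ 3.5379e+02  5.4572e+02  3.7617e+02  3.5807e+02 -5.0000e-02 -4.0000e-02
  9.9100e+00 -7.0300e+00] (-1, -1, -1, -1) [-2.8  0.6  5.8 -9.5  4.  -3.2  0.4  0.4  4.2 -0.2 -0.6  0.1  0.1 -0.1]
[577.25586191 177.19819622 112.        ]
    12 [-0.94  1.3   0.12  2.46  2.11  1.8  -0.63] err 0.0
    3 [-0.93  1.45  0.11  2.36  2.08  1.83 -0.67] err 0.0
(array([-0.93369699,  1.44717007,  0.10598537,  2.35736308,  2.07927637,
        1.82767328, -0.66852047]), False)
rows 14
[0.21, 0.22, -0.1, -0.39, -0.38, 0.54],
[0.22, 0.21, -0.1, -0.39, -0.38, 0.54],
[0.22, 0.21, -0.1, -0.39, -0.38, 0.54],
[0.23, 0.2, -0.1, -0.39, -0.38, 0.54],
[0.24, 0.19, -0.11, -0.39, -0.38, 0.54],
[0.24, 0.18, -0.11, -0.39, -0.38, 0.54],
[0.25, 0.18, -0.11, -0.39, -0.38, 0.54],
[0.25, 0.17, -0.11, -0.39, -0.38, 0.54]
--
[0.25, 0.16, -0.11, -0.39, -0.38, 0.54],
[0.26, 0.15, -0.12, -0.39, -0.38, 0.54],
[0.26, 0.14, -0.12, -0.39, -0.38, 0.54],
[0.26, 0.14, -0.12, -0.39, -0.38, 0.54],
[0.27, 0.13, -0.13, -0.39, -0.38, 0.54],
[0.27, 0.12, -0.13, -0.39, -0.38, 0.54],
```

Run:
```python
from h import *
from sim import *
e=endp(); q=np.array(readout.read_state()['qpos'])
print(track(q,[(e+[0,0,30],E),(e+[0,0,3],E)])[1])
plan(e+[0,0,30],E,15)
```

```text
12 [-0.95  1.39  0.13  2.4   2.09  1.81 -0.66] err 0.0
    1 [-0.95  1.44  0.12  2.36  2.08  1.81 -0.68] err 0.0
False
rows 15
[0.24, 0.25, -0.08, -0.37, -0.36, 0.5],
[0.25, 0.24, -0.08, -0.37, -0.36, 0.5],
[0.26, 0.23, -0.08, -0.37, -0.36, 0.5],
[0.27, 0.22, -0.08, -0.37, -0.36, 0.5],
[0.27, 0.21, -0.08, -0.37, -0.36, 0.5],
[0.28, 0.2, -0.08, -0.37, -0.36, 0.5],
[0.29, 0.19, -0.09, -0.37, -0.36, 0.5],
[0.29, 0.18, -0.09, -0.37, -0.36, 0.5]
--
[0.3, 0.17, -0.09, -0.37, -0.36, 0.5],
[0.3, 0.16, -0.1, -0.37, -0.36, 0.5],
[0.31, 0.15, -0.1, -0.37, -0.36, 0.5],
[0.31, 0.14, -0.11, -0.37, -0.36, 0.5],
[0.31, 0.13, -0.11, -0.37, -0.36, 0.5],
[0.31, 0.12, -0.12, -0.37, -0.36, 0.5],
[0.32, 0.11, -0.12, -0.37, -0.36, 0.5],
```

Emit:
{"name": "apply_moves", "arguments": {"commands": [[[0.24,0.25,-0.08,-0.37,-0.36,0.5],[0.25,0.24,-0.08,-0.37,-0.36,0.5],[0.26,0.23,-0.08,-0.37,-0.36,0.5],[0.27,0.22,-0.08,-0.37,-0.36,0.5],[0.27,0.21,-0.08,-0.37,-0.36,0.5],[0.28,0.2,-0.08,-0.37,-0.36,0.5]]]}}

```text
clock: 12.4
eef_pos: [533.9, 140.8, 254.8]
tool_rot: [-2.051, 1.098, 2.243]
force: [-17.6, -21.3, -8.9]
width: 6.9
```

Run:
```python
from h import *
from sim import *
s=st(); e=endp(); q=np.array(s['qpos'])
print(track(q,[(e+[0,0,30],E),(e+[0,0,3],E)])[1])
plan(e+[0,0,30],E,10)
```

```text
{'clock': 12.4, 'qpos': [-0.756, 0.663, -0.22, 2.468, 1.823, 1.279, -0.172], 'eef_pos': [533.883, 140.762, 254.792], 'tool_rot': [-2.051, 1.098, 2.243], 'force': [-17.588, -21.298, -8.938], 'width': 6.865}
    8 [-0.88  1.38  0.05  2.4   2.1   1.89 -0.61] err 0.0
    1 [-0.88  1.44  0.04  2.36  2.09  1.9  -0.63] err 0.0
False
rows 10
[0.25, 0.18, -0.07, -0.31, -0.32, 0.44],
[0.26, 0.17, -0.07, -0.31, -0.32, 0.44],
[0.26, 0.16, -0.07, -0.31, -0.32, 0.44],
[0.27, 0.15, -0.08, -0.31, -0.32, 0.44],
[0.27, 0.14, -0.08, -0.31, -0.32, 0.44],
[0.27, 0.14, -0.08, -0.31, -0.32, 0.44],
[0.28, 0.13, -0.09, -0.31, -0.32, 0.44],
[0.28, 0.12, -0.09, -0.31, -0.32, 0.44]
--
[0.28, 0.11, -0.1, -0.31, -0.32, 0.44],
[0.28, 0.1, -0.1, -0.31, -0.32, 0.44],
```

The wrist force of about 28 N coincides with q4 at 2.468, so the elbow is against its limit rather than touching anything. I'll ease outward and down to unfold it.

Run:
```python
from h import *
from sim import *
s=readout.read_state(); q=np.array(s['qpos']); e=endp(); Q=R.from_euler('xyz',s['tool_rot']); S=Slerp([0,1],R.concatenate([Q,E]))
p=np.array(s['eef_pos'])
for V in (p+60*Xs,p+[60,0,-40],p+[40,40,-80],p+[60,60,-20]):
    print(V.round()); track(q,[(V,Q)])
V=p+[70,10,-30]; print('V'); track(q,[(V,Q),(e+30*Xs+[0,0,60],E),(e+[0,0,4],E)])
plan(V,Q,4)
cv=snap('scene','c5'); snap('side','s5'); x=cv['image'][150:370,180:520]; 
cv2.imwrite('pics/v5.png',np.hstack([cv2.resize(x,(400,259)),cv2.resize(load('s5')['image'][60:300,80:450],(400,259))])[:,:,::-1])
```

```text
[593. 132. 255.]
    2 [-0.63  0.68 -0.18  2.4   2.    1.23 -0.15] err 0.0
[594. 141. 215.]
    3 [-0.65  0.79 -0.18  2.39  2.03  1.28 -0.24] err 0.0
[574. 181. 175.]
    4 [-0.75  0.89 -0.2   2.35  1.95  1.33 -0.3 ] err 0.0
[594. 201. 235.]
    3 [-0.74  0.75 -0.21  2.27  1.87  1.25 -0.09] err 0.0
V
    3 [-0.65  0.76 -0.18  2.35  2.    1.25 -0.18] err 0.0
    7 [-0.8   1.29  0.04  2.4   2.19  1.88 -0.51] err 0.0
    2 [-0.84  1.43 -0.    2.36  2.1   1.95 -0.6 ] err 0.0
rows 4
[0.07, 0.43, -0.21, 0.0, 0.0, 0.0],
[0.07, 0.43, -0.21, 0.0, 0.0, 0.0],
[0.07, 0.43, -0.21, 0.0, 0.0, 0.0],
[0.07, 0.43, -0.21, 0.0, 0.0, 0.0],
```

View pics/v5.png

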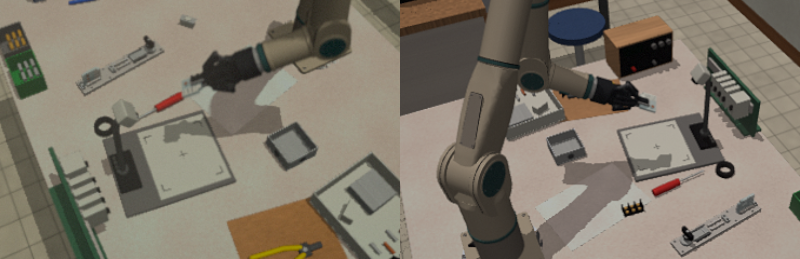

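Both views show the hand free in the air with the plate at its tips, so the cause was the joint stop.

Run:
```python
from h import *
from sim import *
s=st(); q=np.array(s['qpos']); e=endp(); Q=R.from_euler('xyz',s['tool_rot']); S=Slerp([0,1],R.concatenate([Q,E]))
V=np.array([600,195,225.]);track(q,[(V,S(.1)),(e+45*Xs+[0,0,50],E),(e+[0,0,4],E)])
plan(V,S(.1),4)
```

```text
{'clock': 12.5, 'qpos': [-0.748, 0.672, -0.23, 2.466, 1.822, 1.276, -0.167], 'eef_pos': [532.774, 141.225, 248.128], 'tool_rot': [-2.024, 1.091, 2.269], 'force': [0.478, -0.202, -0.275], 'width': 6.746}
    3 [-0.73  0.79 -0.19  2.3   1.93  1.29 -0.13] err 0.0
    7 [-0.78  1.3   0.06  2.37  2.23  1.86 -0.49] err 0.0
    2 [-0.84  1.43 -0.01  2.36  2.1   1.95 -0.59] err 0.0
rows 4
[0.12, 0.31, -0.45, -0.08, -0.08, 0.11],
[0.12, 0.31, -0.45, -0.08, -0.08, 0.11],
[0.12, 0.31, -0.45, -0.08, -0.08, 0.11],
[0.12, 0.31, -0.45, -0.08, -0.08, 0.11],
```

Emit:
{"name": "apply_moves", "arguments": {"commands": [[[0.12,0.31,-0.45,-0.08,-0.08,0.11],[0.12,0.31,-0.45,-0.08,-0.08,0.11],[0.12,0.31,-0.45,-0.08,-0.08,0.11],[0.12,0.31,-0.45,-0.08,-0.08,0.11]]]}}

```text
clock: 12.83
eef_pos: [598.8, 186.2, 223.2]
tool_rot: [-1.99, 1.136, 2.318]
force: [-0.2, 0.4, -0.4]
width: 6.7
```

Run:
```python
from h import *
from sim import *
s=st(); q=np.array(s['qpos']); e=endp()
track(q,[(e+45*Xs+[0,0,50],E),(e+[0,0,4],E)])
plan(e+45*Xs+[0,0,50],E,12)
```

```text
{'clock': 12.833, 'qpos': [-0.734, 0.771, -0.181, 2.281, 1.868, 1.265, -0.046], 'eef_pos': [598.842, 186.194, 223.174], 'tool_rot': [-1.99, 1.136, 2.318], 'force': [-0.181, 0.359, -0.376], 'width': 6.701}
    7 [-0.78  1.3   0.06  2.37  2.23  1.86 -0.49] err 0.0
    2 [-0.84  1.43 -0.    2.36  2.1   1.94 -0.6 ] err 0.0
rows 12
[0.09, 0.1, 0.03, -0.25, -0.22, 0.35],
[0.1, 0.1, 0.03, -0.25, -0.22, 0.35],
[0.1, 0.09, 0.03, -0.25, -0.22, 0.35],
[0.1, 0.09, 0.03, -0.25, -0.22, 0.35],
[0.11, 0.09, 0.03, -0.25, -0.22, 0.35],
[0.11, 0.08, 0.03, -0.25, -0.22, 0.35],
[0.11, 0.08, 0.03, -0.25, -0.22, 0.35],
[0.12, 0.07, 0.03, -0.25, -0.22, 0.35]
--
[0.12, 0.07, 0.03, -0.25, -0.22, 0.35],
[0.12, 0.07, 0.03, -0.25, -0.22, 0.35],
[0.12, 0.06, 0.03, -0.25, -0.22, 0.35],
[0.13, 0.06, 0.03, -0.25, -0.22, 0.35],
```

Emit:
{"name": "apply_moves", "arguments": {"commands": [[[0.09,0.1,0.03,-0.25,-0.22,0.35],[0.1,0.1,0.03,-0.25,-0.22,0.35],[0.1,0.09,0.03,-0.25,-0.22,0.35],[0.1,0.09,0.03,-0.25,-0.22,0.35],[0.11,0.09,0.03,-0.25,-0.22,0.35],[0.11,0.08,0.03,-0.25,-0.22,0.35]]]}}

```text
clock: 13.33
eef_pos: [616.7, 172.5, 205.1]
tool_rot: [-2.103, 1.359, 2.33]
force: [0.1, -1.1, -0.2]
width: 6.8
```

Run:
```python
from h import *
from sim import *
s=st(); q=np.array(s['qpos']); e=endp()
track(q,[(e+45*Xs+[0,0,45],E),(e+[0,0,4],E)])
plan(e+35*Xs+[0,0,40],E,8)
```

```text
{'clock': 13.333, 'qpos': [-0.762, 0.991, -0.082, 2.36, 2.073, 1.548, -0.259], 'eef_pos': [616.693, 172.511, 205.083], 'tool_rot': [-2.103, 1.359, 2.33], 'force': [0.109, -1.12, -0.165], 'width': 6.813}
    4 [-0.78  1.31  0.05  2.36  2.23  1.87 -0.49] err 0.0
    2 [-0.83  1.43 -0.01  2.36  2.1   1.95 -0.59] err 0.0
rows 8
[0.16, 0.02, 0.02, -0.2, -0.17, 0.25],
[0.16, 0.01, 0.02, -0.2, -0.17, 0.25],
[0.17, 0.01, 0.02, -0.2, -0.17, 0.25],
[0.17, 0.0, 0.02, -0.2, -0.17, 0.25],
[0.17, 0.0, 0.01, -0.2, -0.17, 0.25],
[0.17, 0.0, 0.01, -0.2, -0.17, 0.25],
[0.17, -0.01, 0.01, -0.2, -0.17, 0.25],
[0.17, -0.01, 0.01, -0.2, -0.17, 0.25]
--
```

Emit:
{"name": "apply_moves", "arguments": {"commands": [[[0.16,0.02,0.02,-0.2,-0.17,0.25],[0.16,0.01,0.02,-0.2,-0.17,0.25],[0.17,0.01,0.02,-0.2,-0.17,0.25],[0.17,0,0.02,-0.2,-0.17,0.25],[0.17,0,0.01,-0.2,-0.17,0.25],[0.17,0,0.01,-0.2,-0.17,0.25]]]}}

```text
clock: 13.83
eef_pos: [616.8, 161.2, 177.2]
tool_rot: [-2.115, 1.534, 2.405]
force: [0.4, -0.2, -0.1]
width: 7.0
```

Run:
```python
from h import *
from sim import *
s=st(); q=np.array(s['qpos']); e=endp()
track(q,[(e+[0,0,4],E)])
plan(e+[0,0,4],E,6)
```

```text
{'clock': 13.833, 'qpos': [-0.778, 1.216, 0.007, 2.385, 2.138, 1.791, -0.406], 'eef_pos': [616.788, 161.174, 177.218], 'tool_rot': [-2.115, 1.534, 2.405], 'force': [0.448, -0.182, -0.11], 'width': 6.979}
    3 [-0.83  1.43 -0.01  2.36  2.1   1.95 -0.59] err 0.0
rows 6
[0.26, -0.17, -0.03, -0.1, -0.04, 0.06],
[0.26, -0.17, -0.03, -0.1, -0.04, 0.06],
[0.26, -0.17, -0.03, -0.1, -0.04, 0.06],
[0.26, -0.17, -0.04, -0.1, -0.04, 0.06],
[0.26, -0.17, -0.04, -0.1, -0.04, 0.06],
[0.26, -0.17, -0.04, -0.1, -0.04, 0.06],
```

Emit:
{"name": "apply_moves", "arguments": {"commands": [[[0.26,-0.15,-0.03,-0.1,-0.04,0.06],[0.26,-0.15,-0.03,-0.1,-0.04,0.06],[0.26,-0.15,-0.03,-0.1,-0.04,0.06],[0.26,-0.15,-0.04,-0.1,-0.04,0.06]]]}}

```text
clock: 14.17
eef_pos: [596.8, 163.5, 144.6]
tool_rot: [0.343, 1.568, -1.403]
force: [0.4, -0.6, -1.1]
width: 7.1
```

Run:
```python
from h import *
from sim import *
s=st(); e=endp(); print(e)
plan(e+[0,0,3],E,2)
```

```text
{'clock': 14.167, 'qpos': [-0.81, 1.338, 0.001, 2.378, 2.079, 1.876, -0.493], 'eef_pos': [596.769, 163.54, 144.571], 'tool_rot': [0.343, 1.568, -1.403], 'force': [0.404, -0.553, -1.113], 'width': 7.067}
[577.25586191 177.19819622 112.        ]
rows 2
[0.37, -0.27, -0.13, -0.2, 0.01, 0.0],
[0.37, -0.27, -0.13, -0.2, 0.01, 0.0],
```

Emit:
{"name": "apply_moves", "arguments": {"commands": [[[0.25,-0.18,-0.09,-0.14,0,0],[0.25,-0.18,-0.09,-0.13,0,0],[0.2,-0.15,-0.08,-0.13,0,0],[0,0,0,0,0,0]]]}}

```text
clock: 14.5
eef_pos: [579.6, 175.2, 119.8]
tool_rot: [0.788, 1.564, -0.93]
force: [0.0, 0.6, 0.3]
width: 6.8
```

Run:
```python
from h import *
from sim import *
s=st(); e=endp(); plan(e+[0,0,3],E,1)
p=np.array(s['eef_pos']); ims=[]
for n in('side','scene'):
    d=snap(n,n+'6'); u,v=proj(d,mid).astype(int); print(n,u,v)
    ims.append(cv2.resize(d['image'][v-30:v+30,u-40:u+40],(400,300),interpolation=cv2.INTER_CUBIC))
w=snap('wrist','w6')['image']
cv2.imwrite('pics/v6.png',np.vstack([np.hstack(ims),np.hstack([cv2.resize(w,(400,250)),cv2.resize(load('side6')['image'][120:270,160:400],(400,250))])])[:,:,::-1])
```

```text
{'clock': 14.5, 'qpos': [-0.852, 1.411, -0.004, 2.369, 2.042, 1.906, -0.553], 'eef_pos': [579.58, 175.201, 119.841], 'tool_rot': [0.788, 1.564, -0.93], 'force': [0.019, 0.641, 0.321], 'width': 6.807}
rows 1
[0.12, -0.07, -0.04, -0.09, 0.06, -0.06],
side 317 175
scene 335 264
```

View pics/v6.png

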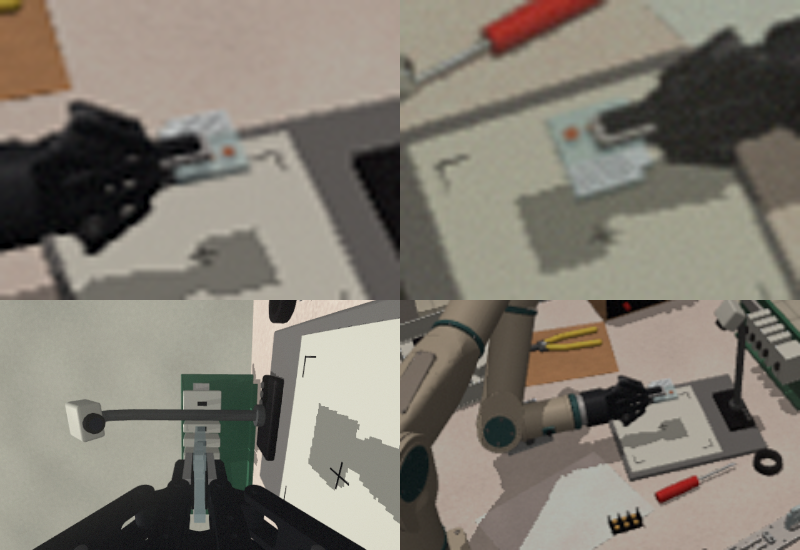

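The label is up: white panel at +Ys, with the notch beside the gripper at the (655,155) corner of the scene crop, away from the post. The plate's front edge runs from (550,121) to (575,196). Next I'll measure it and make the last correction.

Run:
```python
from h import *
from sim import *
p=np.array(readout.read_state()['eef_pos']); d=load('scene6'); f=load('side6')
q=lambda x,y,z:onz(d,(335-40+(x-400)/5,264-30+y/5),z)
A=q(550,121,p[2]+3);B=q(575,196,p[2]+3)
print('scene front edge',A.round(1),B.round(1),np.linalg.norm(A-B),np.degrees(np.arctan2(*(B-A)[1::-1])))
C=(A+B)/2-26*Xs; print('centre',C.round(1))
q=lambda x,y,z:onz(f,(317-40+x/5,175-30+y/5),z)
A=q(248,176,p[2]+3);B=q(228,110,p[2]+3); print('side front edge',A.round(1),B.round(1),np.linalg.norm(A-B)); C=(A+B)/2-26*Xs; print('centre',C.round(1))
print('model centre',(p+E.apply([0,-1.2,-6.7])).round(1))
```

```text
scene front edge [598.1 155.5 124.6] [609.1 210.3 124.6] 55.9095735220662 78.63362213728617
centre [577.8 186.6 124.6]
side front edge [590.1 135.1 124.6] [606.7 202.8 124.6] 69.6501744370039
centre [572.7 172.6 124.6]
model centre [580.  181.2 121.6]
```

Emit:
{"name": "apply_moves", "arguments": {"commands": [[[0.14,-0.06,-0.04,-0.09,0.06,-0.06],[0,0,0,0,0,0],[0,0,0,0,0,0],[0,0,0,0,0,0]]]}}

```text
clock: 14.98
eef_pos: [579.1, 175.4, 118.0]
tool_rot: [2.055, 1.566, 0.342]
force: [0.1, 0.5, -0.3]
width: 7.2
```

Run:
```python
from h import *
from sim import *
s=st(); p=np.array(s['eef_pos']); Q=R.from_euler('xyz',s['tool_rot'])
print('centre',(p+Q.apply([0,-1.2,-6.7])).round(1),'rot err deg',(E.inv()*Q).as_rotvec(degrees=True).round(2))
e=endp(); plan(e+[0,0,2],E,1)
d=snap('side','side7'); g=lambda t:load(t)['image']
for n in ('side',):
    df=cv2.absdiff(g('side0'),g('side7')).max(2); print(df[225:300,380:420].mean())
cv2.imwrite('pics/v7.png',np.hstack([cv2.resize(g('side0')[165:300,220:420],(400,270)),cv2.resize(g('side7')[165:300,220:420],(400,270))])[:,:,::-1])
```

```text
{'clock': 14.983, 'qpos': [-0.851, 1.417, -0.003, 2.37, 2.045, 1.911, -0.565], 'eef_pos': [579.095, 175.381, 118.036], 'tool_rot': [2.055, 1.566, 0.342], 'force': [0.099, 0.455, -0.301], 'width': 7.199}
centre [578.9 182.2 118. ] rot err deg [0.19 0.13 0.25]
rows 1
[0.1, -0.05, -0.04, -0.04, -0.03, -0.05],
4.623333333333333
```

View pics/v7.png

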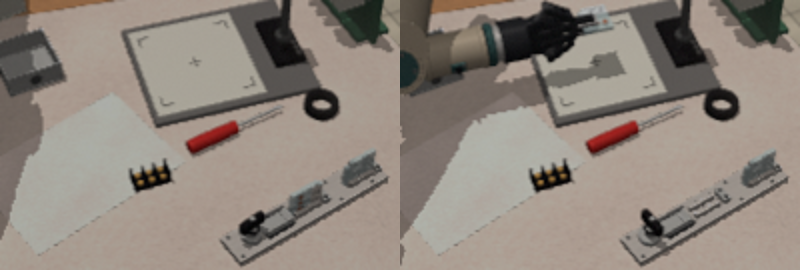

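The knob is across the rail, the other plate is still in the open groove, and the bystanders in view have not moved. One last trim in height follows.

Emit:
{"name": "apply_moves", "arguments": {"commands": [[[0.2,-0.05,-0.04,-0.04,-0.03,-0.05],[0,0,0,0,0,0],[0,0,0,0,0,0],[0,0,0,0,0,0]]]}}

```text
clock: 15.37
eef_pos: [577.4, 177.2, 109.3]
tool_rot: [-0.761, 1.57, -2.471]
force: [0.2, -0.5, -0.7]
width: 7.0
```

Run:
```python
from h import *
from sim import *
from cell import finish_job
s=st(); p=np.array(s['eef_pos']); Q=R.from_euler('xyz',s['tool_rot']); c=p+Q.apply([0,-1.2,-6.7]); t=(E.inv()*Q).as_rotvec(degrees=True)
print('centre',c.round(1),'rot err deg',t.round(2))
if np.abs(c-mid).max()<8 and np.abs(t).max()<2.5 and s['width']>5: print(finish_job())
```

```text
{'clock': 15.367, 'qpos': [-0.855, 1.432, -0.006, 2.362, 2.044, 1.911, -0.568], 'eef_pos': [577.375, 177.169, 109.254], 'tool_rot': [-0.761, 1.57, -2.471], 'force': [0.248, -0.456, -0.714], 'width': 6.957}
centre [577.1 184.  109.3] rot err deg [ 0.01 -0.03 -0.02]
the job is handed in; nothing more can be done
None
```

I turned the clamp knob about 88° counter-clockwise, took out the clamped plate, and handed the job in with the plate held above the stage, at 15.4 s on the clock.

- **Final pose:** the arm reading puts the plate centre within 1 mm of the stage middle sideways, about 97 mm above the panel, and level to within 0.1° of the target. I did not measure the plate itself in pictures after the last trim.
- **Label and notch:** the last close-up, taken about 10 mm higher, showed the label facing up and the notched edge away from the camera post. The grip was still closed on the plate (7 mm opening).
- **Rest of the table:** the last side view showed the knob across the rail, the other plate still in the open groove, and the bystanders in that crop unmoved. The tools at the edges of the table were not rechecked.

**Checks that failed or disagreed:**
- While swinging over to the stage, elbow joint 4 reached 2.468 against its 2.47 limit, and the wrist force read about 28 N for a moment. I backed off, and the force returned to zero.
- At the close-up, my estimates of the plate centre differed. The scene camera was within about 6 mm of the arm's reading. The side camera was about 11 mm off, from a blurred edge longer than the real plate, so I gave it little weight.

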